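# Switch on the guarded tube warmer with the reach hook

## Robot

A 6-joint arm with a two-finger parallel gripper is mounted at the origin on a cart in front of the work surface, level with it; the furniture and walls round the work are solid. World frame = base frame: x ahead of the robot, y to its left, z up, the work surface at z = 0. Lengths are in m, angles in degrees, forces in N, time in s.
With the tool pointing down it reaches from about 0.375 to 0.9 m from the base axis. Payload 3.1 kg.
Tool frame: the origin (TCP) lies midway between the tips of the shut fingers; the grasp point (between the pads) lies 19 mm behind it (bot.hold_point_z is the distance from the TCP to the grasp point, in m); z points along the fingers, y is the line along which they close (so a half turn about z gives the same grasp; the last joint's range is limited). The gripper opens to 87 mm and grips with 3 to 60 N. Pads are 19 mm wide; open, the fingers measure 117 mm over their backs; the gripper's body (75 mm by 190 mm) begins 51 mm behind the grasp point.
Start: joints at [-74.742, 30.224, 82.088, -0, 67.689, -10.227], TCP at [0.269, -0.564, 0.223] pointing down, gripper open.
Joint ranges: [-176.69, 176.69], [-43.24, 126.21], [12.49, 139.97], [-82, 262], [0, 151.66], [-163.58, 163.58]. Speed limits (degrees/s): [159.86, 159.86, 180, 180, 180, 180].

## Interface

Orientations are given as a 3x3 rotation matrix whose columns are the frame's x, y, z axes.
In Python, from rig import read_state, optics, order, bot gives the robot as it stands.
- The arm moves only by the tool drive_tool, never from a script. Its argument "steps" is a list of rows, each a list of 7 numbers: the finger opening in mm, from 0 to 87, then the shift along the tool's x, y, z normalised to -1 to 1, where 1 is 0.12 m, then the turn, a rotation vector about the tool's x, y, z normalised to -1 to 1, where 1 is 1.5 rad. In form: [[jaw, tx, ty, tz, ax, ay, az], ...]. A call has 1 to 8 rows; each row is the pose to reach, as a shift and turn from the pose commanded when the call began, along the tool's axes at that moment; what a row does not reach only later rows make up. A row lasts 1/10 s, in which the tool goes at most 50 mm and 8.59 degrees, less where a joint would pass 70% of its speed; a pose out of reach is approached as far as the arm can. A call with a number of a shift or a turn outside -1 to 1 is refused whole. A call with a gripper value outside its range is refused whole. The fingers move at their own pace and stop on an object; the grip force is fixed at half the most. Time passes only in rows, so rows that repeat a pose let the fingers close. It gives the time, the measured TCP pose, the force, the opening and the grip force at its end, in the units of the state.
- read_state(): the state, without advancing time (a new reading comes with each control period).
- optics.capture(name): name is "scene" or "top" or "wrist"; returns a dict with "color" (480x640x3 uint8, blue, green, red), "range_z" (480x640 float32, m along the optical axis (not along the pixel's ray), 0 where there is no reading), "fx", "fy", "cx", "cy" (pixels), "D" ([k1, k2, p1, p2, k3] as OpenCV has them; the pictures are not rectified), "rvec" (rotation vector, rad) and "tvec" (3), from world to camera coordinates, as OpenCV has them. Camera axes: x right, y down, z forward; pixel columns grow to the right and rows downward; lengths in m; the calibration is good to about 2 mm. A picture is of the moment at which its call begins.
- order.hand_in(): hands the job in; it is judged then, once.
The state is a dict: "time_s": time; "joint_positions": joint angles; "qvel": joint speeds; "tau": joint torques, N m; "position": TCP position; "tcp_rot": TCP orientation; "force": force on the tool from outside, world axes, zero at the start; "moment": the same for the moment, N m; "opening": opening from 0.0 (shut) to 1.0 (fully open); "grasp_force": force on a finger pad.
Only numpy, scipy, OpenCV 4.12 (cv2) and the standard library are available. Lean on these libraries where they do the work, as an engineer would, in place of code of your own. Each camera call takes 0.05 s, during which the arm holds its last target. There are 200 camera calls.

## Task

Take the orange-handled reach hook off its stand, reach over the clear splash guard and draw the red slide switch of the tube warmer towards you, all the way to its stop, then keep it pressed against the stop with a steady pull of about 10 N for two seconds so that it engages, gently enough that the pull never reaches 18 N. Work the switch with the hook only, not with the gripper, do not lean on the guard, then lay the hook back in both forks of its stand as it was, bent leg hanging down, and leave the other things on the worktop where they are.

Things in the scene. Friction and masses are not known exactly. Their poses are not given: they have to be found in the camera images.
- warmer: white tube warmer, fixed: flat top 50 mm above the worktop, 153 x 190 mm, inside a clear guard. Origin on the worktop under the middle of the guard's front panel; x points away from the operator into the warmer, y left, z up. The switch slot runs along its x at y = 0. A grey strip with its front face at x = 141 mm stands 34 mm high across the back of the top.
- splash_guard: clear fixed splash guard round the warmer, same origin and axes, open above and behind: front panel 5 mm thick, 220 mm wide at x = 0, side panels at y = +-107 mm from x = 0 to 165 mm; blue edging round the top, highest point 109 mm above the worktop. Must not be pressed with more than 6 N.
- slide_switch (a joint): travel in m of the red slide switch along the warmer's -x (to the operator): 0 = off, far end; 0.036 = on, at the hard near stop. Starts anywhere from 0 to 0.010. Slides against about 3 N of friction, no spring, stays where it is left. It engages when held on the stop for 1 s with more than 6 N; more than 18 N breaks it.
- switch_back (a point): centre of the far face (warmer +x side, the one to pull on) of the red switch paddle, moving with it. Paddle upright, 34 mm wide (warmer y), 6 mm thick (warmer x), from 53 to 93 mm above the worktop; this point is 73 mm above the worktop, at warmer x = 98 mm minus the joint value.
- hook_stand: dark steel stand for the hook, fixed: foot 190 x 80 x 10 mm and two V forks 75 mm before and behind its middle (6 mm thick, V open upward at 90 degrees, about 44 mm wide at the top, reaching 17 mm above the seated rod's axis). Origin under the middle of the foot; x along the hook that lies in it.
- stand_rest (a point): where the hook's origin lies when it rests in the stand: above the stand's origin, 115 mm above the worktop; axes as the stand's.
- reach_hook: loose reach hook, about 0.14 kg: orange box handle 100 mm long (x), 22 wide (y), 26 high (z), origin at its centre. An 8 mm steel rod lies on its x axis: 54 mm stick out behind; in front it runs to a bend and a leg straight down, its round end 79 mm below the axis. The rod is telescopic, clamped tight at an unreported setting: the leg is 182 to 198 mm ahead of the origin. Grip from above across y.
- lab_timer: white lab timer lying on the worktop, 62x62x18 mm, bystander. Origin under its middle.
- sachet_1: small black sachet, 52x28x10 mm, bystander. Origin under its middle.
- reagent_vial: white vial standing, 42x39x109 mm, bystander. Origin under its middle.
- dropper_bottle: small brown dropper bottle standing, 33x34x102 mm, bystander. Origin under its middle.

How it is judged:
By the outcome, as a careful person would: the job done as asked, in the order asked, and still so for the second after the job is handed in, with the robot touching nothing.
It also fails if it takes over 64 s, if anything falls off the work surface, if the arm or the gripper's body presses on something with over 40 N, if the wrist force passes 120 N, or if a joint passes its speed limit or range.

## Working session

There is one attempt and no reset: what is moved stays moved. The work goes in short steps, Python scripts to look and compute and a tool call to move; the robot and the scene stay as the last step left them, time stands still between calls to the robot, and variables do not carry over. Pictures are saved under pics/ and viewed, at most 10 in all, crops included, and the job is handed in when it is done.

Besides the shell and the picture viewer there is one more tool, called after "Request:" as name([rows], argument=value, ...), one row to a line, values as JSON. drive_tool: Moves the arm, as the interface text tells. Scaled input: -1 to 1 covers 0.12 m each way for a shift and 1.5 rad each way for a turn. Its arguments: {"type":"object","properties":{"steps":{"type":"array"}},"required":["steps"]}

```bash
mkdir -p pics; ls; cat > h.py <<'E'
import numpy as np, cv2, pickle
from rig import read_state, optics, order, bot
def cap(n,save=None):
    c=optics.capture(n)
    if save: cv2.imwrite('pics/%s.png'%save,c['color']); pickle.dump(c,open('pics/%s.pkl'%save,'wb'))
    return c
def K(c): return np.array([[c['fx'],0,c['cx']],[0,c['fy'],c['cy']],[0,0,1.]])
def world(c,uv,z=None):
    """pixels Nx2, depth z (N) -> world; z None: from range_z"""
    uv=np.asarray(uv,float).reshape(-1,2)
    if z is None: z=c['range_z'][uv[:,1].astype(int),uv[:,0].astype(int)]
    n=cv2.undistortPoints(uv[:,None],K(c),np.array(c['D']))[:,0]
    p=np.c_[n,np.ones(len(n))]*np.asarray(z)[:,None]
    R=cv2.Rodrigues(np.array(c['rvec'],float))[0]
    return (p-np.ravel(c['tvec']))@R
def plane(c,uv,h):
    uv=np.asarray(uv,float).reshape(-1,2)
    a=world(c,uv,np.ones(len(uv)));R=cv2.Rodrigues(np.array(c['rvec'],float))[0]
    o=-R.T@np.ravel(c['tvec']); d=a-o
    return o+d*((h-o[2])/d[:,2])[:,None]
def proj(c,P):
    return cv2.projectPoints(np.asarray(P,float).reshape(-1,3),np.array(c['rvec'],float),np.array(c['tvec'],float),K(c),np.array(c['D']))[0][:,0]
E
python3 - <<'E'
from h import *
for n in('scene','top','wrist'): 
    c=cap(n,n+'0'); R=cv2.Rodrigues(np.array(c['rvec'],float))[0]; print(n,-R.T@np.ravel(c['tvec']),R[2],c['fx'],c['D'])
s=read_state();print(s, bot.hold_point_z)
E
```

```text
pics
scene [-0.27140707  0.74194977  0.99881918] [ 0.59867628 -0.47288621 -0.64650239] 583.9032367798906 [-0.10247583  0.          0.          0.          0.        ]
top [0.48940675 0.07176404 1.33892884] [ 0.06427246  0.01908789 -0.99774982] 548.3046695902531 [0.04841486 0.         0.         0.         0.        ]
wrist [ 0.34439365 -0.52866382  0.38358997] [-0.27394041 -0.13038727 -0.95286715] 343.8349039694649 [-0.02480149  0.          0.          0.          0.        ]
{'time_s': 0.15, 'joint_positions': array([-7.47398390e+01,  3.02675445e+01,  8.21390181e+01,  1.35216894e-03,
        6.76900466e+01, -1.02263804e+01]), 'qvel': array([ 9.10713105e-05, -1.58397609e-01, -2.35993802e-01,  5.38741744e-02,
        2.89536844e-02, -5.54904217e-02]), 'tau': array([ 5.06657670e-04, -4.40429413e+01, -1.76842636e+01,  6.33646944e-02,
        5.52441808e-02, -1.05184611e-04]), 'position': array([ 0.26882913, -0.56361104,  0.22179052]), 'tcp_rot': array([[ 9.02690316e-01,  4.30290617e-01, -4.22734977e-04],
       [ 4.30290705e-01, -9.02688897e-01,  1.63244324e-03],
       [ 3.20826839e-04, -1.65548964e-03, -9.99998578e-01]]), 'force': array([0.08716332, 0.58286916, 0.60367798]), 'moment': array([ 0.03191205,  0.0136324 , -0.01604666]), 'grasp_force': 0.0, 'opening': 1.0005981707927298} 0.0187
```

View pics/scene0.png

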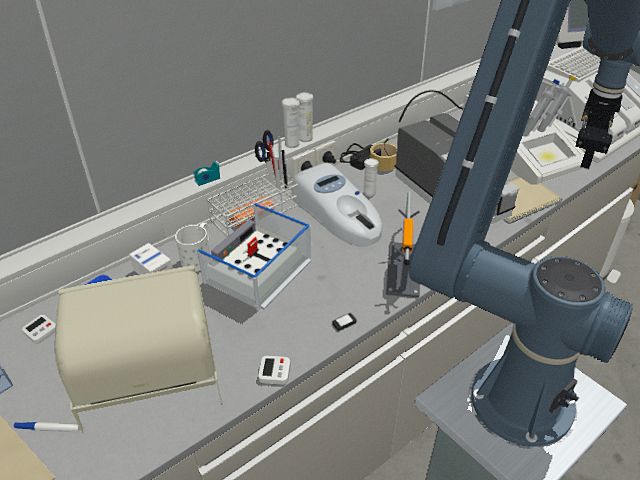

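View pics/top0.png

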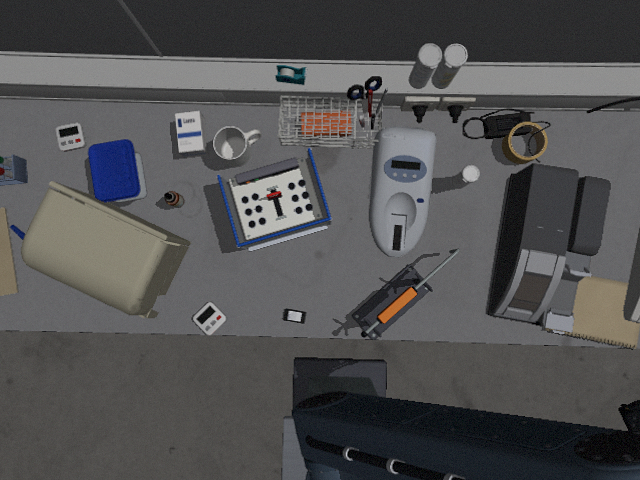

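The top view shows the hook's handle at (398,305), pointing to the upper right with its tip near (457,250). The guard's blue front edge runs from (240,247) to (328,220), with the red paddle near (273,196). The scene view shows the handle at (408,235) and the paddle at (252,243).

```bash
cat > m.py <<'E'
from h import *
from scipy.optimize import minimize
def rz(a): a=np.radians(a); return np.array([[np.cos(a),-np.sin(a),0],[np.sin(a),np.cos(a),0],[0,0,1]])
def box(l,w,h): return np.array([[i*l/2,j*w/2,k*h/2] for i in(-1,1) for j in(-1,1) for k in(-1,1)])
def mask(c,h0,h1,roi,s=120,v=60):
    H=cv2.cvtColor(c['color'],cv2.COLOR_BGR2HSV); m=np.zeros(H.shape[:2],np.uint8); x0,y0,x1,y1=roi
    hh=H[...,0]; ok=((hh>=h0)&(hh<=h1) if h0<=h1 else (hh>=h0)|(hh<=h1))&(H[...,1]>s)&(H[...,2]>v)
    m[y0:y1,x0:x1]=ok[y0:y1,x0:x1]; return m
def cost(p,views,B):
    t=0
    for c,m in views:
        q=proj(c,B@rz(p[3]).T+p[:3]); hu=cv2.convexHull((q*16).astype(np.float32)).round().astype(np.int32)
        S=4; f=np.zeros((480*S,640*S),np.uint8); cv2.fillConvexPoly(f,(hu*S),1,shift=4)
        f=cv2.resize(f.astype(np.float32),(640,480),interpolation=cv2.INTER_AREA); t+=np.abs(f-m).sum()/m.sum()
    return t
def fit(p0,views,B):
    sim=np.array([p0]+[np.add(p0,d) for d in np.diag([.01,.01,.01,6])]); 
    return minimize(cost,p0,args=(views,B),method='Nelder-Mead',options=dict(initial_simplex=sim,xatol=1e-4,fatol=1e-4,maxiter=300))
E
python3 - <<'E'
from m import *
L=lambda n:pickle.load(open('pics/%s.pkl'%n,'rb'))
t,s=L('top0'),L('scene0')
mt=mask(t,5,22,(360,270,430,340)); ms=mask(s,5,22,(395,205,420,260))
print(mt.sum(),ms.sum())
v,u=np.nonzero(mt); w=world(t,np.c_[u,v]); print('orange top',np.median(w,0),w.min(0),w.max(0))
e=plane(t,[[368,333],[457,250]],.115);d=e[1]-e[0];print('ends',e);yaw=np.degrees(np.arctan2(d[1],d[0]))
p0=[*np.median(w,0)[:2],.115,yaw]
for V in([(t,mt),(s,ms)],[(t,mt)]):
    r=fit(p0,V,box(.1,.022,.026));print(r.x,r.fun)
mt=mask(t,170,8,(230,170,310,225)); ms=mask(s,170,8,(235,225,270,265))
v,u=np.nonzero(mt); w=world(t,np.c_[u,v]);print('red',mt.sum(),ms.sum(),np.median(w,0),w[:,2].max(),w.min(0),w.max(0))
b=plane(t,[[240,247],[328,220]],.109);d=b[0]-b[1];yaw=np.degrees(np.arctan2(-d[0],d[1]));print('front',b,b.mean(0),yaw)
r=fit([*w.mean(0)[:2],.073,yaw],[(t,mt),(s,ms)],box(.006,.034,.04));print('paddle',r.x,r.fun)
# blue edge
mb=mask(t,100,125,(205,140,340,260),100,50)
v,u=np.nonzero(mb);P=plane(t,np.c_[u,v],.107)[:,:2]; W=world(t,np.c_[u,v]);print(len(P),'z',np.percentile(W[:,2],[10,50,90]))
def gc(p):
    q=(P-p[:2])@rz(p[2])[:2,:2]
    x,y=q.T; f=np.hypot(x,np.maximum(abs(y)-.107,0)); sd=np.hypot(abs(y)-.107,np.maximum(np.maximum(x-.165,-x),0))
    return np.minimum(np.minimum(f,sd),.02).mean()
c0=b.mean(0)
r=minimize(gc,[*c0[:2],yaw],method='Nelder-Mead',options=dict(initial_simplex=[[*c0[:2],yaw],[c0[0]+.01,c0[1],yaw],[c0[0],c0[1]+.01,yaw],[*c0[:2],yaw+5]],xatol=1e-5))
print('guard',r.x,r.fun)
big=lambda c,x0,y0,x1,y1,k:cv2.resize(c['color'][y0:y1,x0:x1],None,fx=k,fy=k,interpolation=cv2.INTER_CUBIC)
A=big(t,205,140,345,260,3);B=big(t,330,240,470,340,3);C=big(s,190,195,330,315,2.6);D=big(s,370,180,430,310,3)
o=np.zeros((760,800,3),np.uint8)
o[:360,:420]=A;o[360:660,:420]=B;o[:312,425:789]=C;o[330:720,425:605]=D;
cv2.imwrite('pics/crops.png',cv2.resize(o,(600,570)))
E
```

```text
471 280
orange top [ 0.4305914  -0.09215747  0.12723956] [ 0.38951836 -0.13353938  0.11433317] [0.48940675 0.07176404 1.33892884]
ends [[ 0.36677702 -0.03112179  0.115     ]
 [ 0.55495631 -0.22429505  0.115     ]]
[  0.42974017  -0.09353272   0.11541072 -47.80991982] 0.41262700940248714
[  0.42917292  -0.09512177   0.11086384 -46.82917576] 0.14530254777070065
red 39 117 [0.67629561 0.19184027 0.09213439] 0.09701361043467994 [0.66865534 0.17444877 0.05085911] [0.70462536 0.25272825 0.09701361]
front [[0.5497111  0.25942244 0.109     ]
 [0.61556208 0.063028   0.109     ]] [0.58263659 0.16122522 0.109     ] 18.536283870138064
paddle [ 0.67588495  0.18948531  0.07166809 24.509584  ] 1.6073717948717947
764 z [0.09976952 0.10763398 0.11107417]
guard [ 0.58711132  0.16218123 17.91774556] 0.00180652202048534
```

View pics/crops.png

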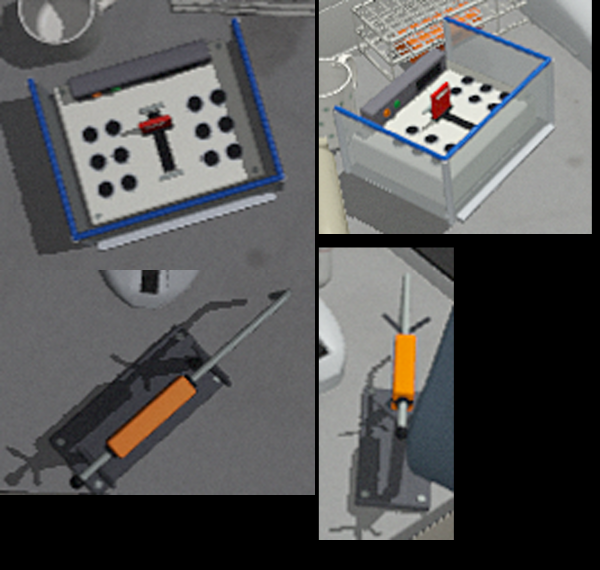

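Crops confirm the bodies the fits used: the paddle is near the far end of its slot, and the hook lies in the forks with its leg at the far right end. The fits agree with the sizes given: the handle is at z≈0.115, the paddle centre is at warmer x≈93 mm, and the edging is at z≈0.109. I'm moving above the hook now.

Request:
drive_tool([
  [87,1,-1,-0.65,0,0,0],
  [87,1,-1,-0.65,0,0,0],
  [87,1,-1,-0.65,0,0,0],
  [87,1,-1,-0.65,0,0,0],
])

```text
time_s: 0.55
position: [0.3261, -0.4015, 0.3013]
tcp_rot: [[0.902, 0.431, 0.0], [0.431, -0.902, 0.001], [0.001, -0.001, -1.0]]
force: [0.5, -0.6, 0.6]
opening: 1.001
grasp_force: 0.0
```

Request:
drive_tool([
  [87,1,-1,0,0,0,0],
  [87,1,-1,0,0,0,0],
  [87,1,-1,0,0,0,0],
  [87,1,-1,0,0,0,0],
])

```text
time_s: 0.95
position: [0.3822, -0.2397, 0.3004]
tcp_rot: [[0.901, 0.433, -0.001], [0.433, -0.901, 0.003], [0.0, -0.003, -1.0]]
force: [0.3, -0.7, -0.5]
opening: 1.0
grasp_force: 0.0
```

Request:
drive_tool([
  [87,0.9,-0.95,0,0,0,0.84],
  [87,0.9,-0.95,0,0,0,0.84],
  [87,0.9,-0.95,0,0,0,0.84],
  [87,0.9,-0.95,0,0,0,0.84],
  [87,0.9,-0.95,0,0,0,0.84],
  [87,0.9,-0.95,0,0,0,0.84],
  [87,0.9,-0.95,0,0,0,0.84],
  [87,0.9,-0.95,0,0,0,0.84],
])

```text
time_s: 1.75
position: [0.4306, -0.0945, 0.3004]
tcp_rot: [[0.769, -0.639, -0.0], [-0.639, -0.769, 0.0], [-0.0, 0.0, -1.0]]
force: [-0.5, -0.3, -0.1]
opening: 1.0
grasp_force: 0.0
```

Request:
drive_tool([
  [87,0,0,0,0,0,0.04],
  [87,0,0,0,0,0,0.04],
])

```text
time_s: 1.95
position: [0.4305, -0.0947, 0.3004]
tcp_rot: [[0.733, -0.68, -0.0], [-0.68, -0.733, 0.0], [-0.001, 0.0, -1.0]]
force: [-0.4, -0.4, -1.2]
opening: 1.003
grasp_force: 0.0
```

```bash
cat >> h.py <<'E'
def need(pos,yaw,s=None):
    """normalised shift/turn from the measured pose to TCP pos, tool-down with tool x at yaw"""
    from scipy.spatial.transform import Rotation as Ro
    s=s or read_state(); R=s['tcp_rot']; a=np.radians(yaw)
    T=np.array([[np.cos(a),np.sin(a),0],[np.sin(a),-np.cos(a),0],[0,0,-1.]])
    return np.round(np.r_[R.T@(np.asarray(pos)-s['position'])/.12, Ro.from_matrix(R.T@T).as_rotvec()/1.5],4)
E
python3 - <<'E'
from m import *
c=cap('wrist','wrist1');s=read_state();print(s['time_s'],s['position'],np.degrees(np.arctan2(s['tcp_rot'][1,0],s['tcp_rot'][0,0])),s['joint_positions'],s['force'])
E
```

```text
2.0 [ 0.43055197 -0.09473984  0.30038293] -42.76839487299356 [-2.69936471e+01  1.00265005e+01  1.01058316e+02  1.08181969e-03
  6.89438577e+01  1.05774357e+02] [ 0.24223687 -0.61769321 -0.69196619]
```

View pics/wrist1.png

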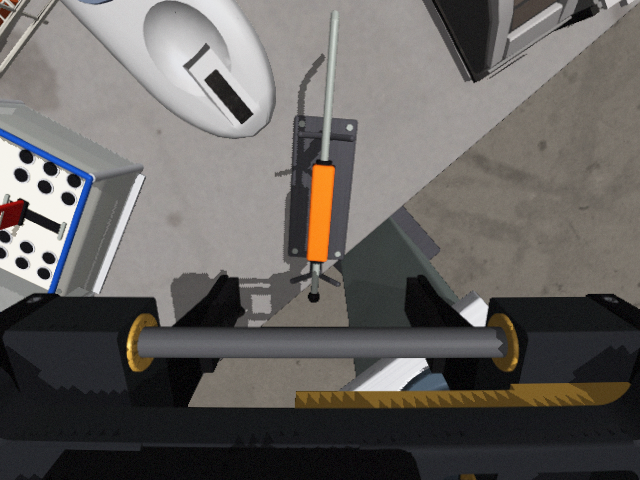

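The wrist view shows the handle from (323,165) to (317,262), nearly in line with the tool, with the leg end at the top (333,12). I'll fit it jointly with the top view.

```bash
python3 - <<'E'
from m import *
L=lambda n:pickle.load(open('pics/%s.pkl'%n,'rb'))
t,s,w=L('top0'),L('scene0'),L('wrist1')
mt=mask(t,5,22,(360,270,430,340)); ms=mask(s,5,22,(395,205,420,260)); mw=mask(w,5,22,(295,150,345,275))
B=box(.1,.022,.026)
for n,V in(('tw',[(t,mt),(w,mw)]),('w',[(w,mw)]),('tsw',[(t,mt),(w,mw),(s,ms)])):
    r=fit([.43,-.0935,.115,-47],V,B);print(n,r.x,r.fun)
p=r.x
v,u=np.nonzero(mw);W=world(w,np.c_[u,v]);print('z top',np.percentile(W[:,2],[10,50,90]))
# leg: rod end in top and wrist
for c,uv in((w,[333,14]),(t,[457,250])):
    q=plane(c,uv,.115)[0]-p[:3]; print('leg',q@rz(p[3]))
# rod pixels by depth
for c in(w,):
    uu,vv=np.meshgrid(np.arange(290,360),np.arange(0,160));W=world(c,np.c_[uu.ravel(),vv.ravel()]);k=(W[:,2]>.105)&(W[:,2]<.13)
    q=(W[k]-p[:3])@rz(p[3]);print('rod',q[:,0].min(),q[:,0].max(),np.polyfit(q[:,0],q[:,1],1),np.polyfit(q[:,0],q[:,2],1))
E
```

```text
tw [  0.43015715  -0.09335733   0.1141464  -47.13251978] 0.21942526687749617
w [  0.4281576   -0.09130509   0.10725544 -46.96263726] 0.03464452214452214
tsw [  0.4300104   -0.09341548   0.1135656  -47.24350977] 0.48652331280715044
z top [0.12577132 0.12729029 0.12830243]
leg [0.18167489 0.00291168 0.0014344 ]
leg [0.18092151 0.00288895 0.0014344 ]
rod 0.05475270428010823 0.18690418947128776 [0.00204957 0.00062574] [-0.02731521  0.00752393]
```

```bash
python3 - <<'E'
from h import *
print(need([.430,-.0935,.19],-47.1),need([.430,-.0935,.095],-47.1))
E
```

```text
[-9.900e-03 -4.600e-03  9.199e-01  1.000e-04  3.000e-04  5.040e-02] [-9.6000e-03 -4.7000e-03  1.7115e+00  1.0000e-04  3.0000e-04  5.0400e-02]
```

Request:
drive_tool([
  [87,-0.01,-0.005,0.92,0,0,0.05],
  [87,-0.01,-0.005,0.92,0,0,0.05],
  [87,-0.01,-0.005,0.92,0,0,0.05],
  [87,-0.01,-0.005,0.92,0,0,0.05],
])

```text
time_s: 2.4
position: [0.4293, -0.0931, 0.189]
tcp_rot: [[0.681, -0.733, -0.004], [-0.733, -0.681, 0.002], [-0.004, 0.002, -1.0]]
force: [1.1, -0.3, 0.4]
opening: 0.996
grasp_force: 0.0
```

Request:
drive_tool([
  [87,0,0,0.4,0,0,0],
  [87,0,0,0.79,0,0,0],
  [87,0,0,0.79,0,0,0],
  [87,0,0,0.79,0,0,0],
])

```text
time_s: 2.8
position: [0.4315, -0.0942, 0.0965]
tcp_rot: [[0.68, -0.733, 0.001], [-0.733, -0.68, -0.0], [0.001, -0.0, -1.0]]
force: [0.1, -0.7, -0.2]
opening: 1.0
grasp_force: 0.0
```

Request:
drive_tool([
  [20,0,0,0,0,0,0],
  [20,0,0,0,0,0,0],
  [10,0,0,0,0,0,0],
  [10,0,0,0,0,0,0],
  [10,0,0,0,0,0,0],
  [10,0,0,0,0,0,0],
])

```text
time_s: 3.4
position: [0.4303, -0.0936, 0.0957]
tcp_rot: [[0.68, -0.733, 0.0], [-0.733, -0.68, -0.0], [0.0, -0.0, -1.0]]
force: [-0.4, 0.2, -0.1]
opening: 0.543
grasp_force: 0.0
```

Request:
drive_tool([
  [5,0,0,0,0,0,0],
  [5,0,0,0,0,0,0],
  [5,0,0,0,0,0,0],
  [5,0,0,0,0,0,0],
  [5,0,0,0,0,0,0],
  [5,0,0,0,0,0,0],
])

```text
time_s: 4.0
position: [0.431, -0.0934, 0.0954]
tcp_rot: [[0.68, -0.733, 0.001], [-0.733, -0.68, 0.0], [0.001, -0.001, -1.0]]
force: [4.3, 4.6, 1.1]
opening: 0.252
grasp_force: 30.0
```

Request:
drive_tool([
  [5,0,0,-0.1,0,0,0],
  [5,0,0,-0.3,0,0,0],
  [5,0,0,-0.6,0,0,0],
  [5,0,0,-0.9,0,0,0],
  [5,0,0,-1,0,0,0],
])

```text
time_s: 4.5
position: [0.4311, -0.0946, 0.2181]
tcp_rot: [[0.68, -0.733, 0.004], [-0.733, -0.68, -0.003], [0.005, -0.0, -1.0]]
force: [1.0, 0.1, -0.5]
opening: 0.252
grasp_force: 30.0
```

Request:
drive_tool([
  [5,-0.1,-0.2,-0.22,0,0,-0.08],
  [5,-0.2,-0.4,-0.22,0,0,-0.16],
  [5,-0.3,-0.6,-0.22,0,0,-0.25],
  [5,-0.4,-0.8,-0.22,0,0,-0.34],
  [5,-0.45,-0.9,-0.22,0,0,-0.42],
  [5,-0.45,-0.9,-0.22,0,0,-0.5],
  [5,-0.45,-0.9,-0.22,0,0,-0.56],
  [5,-0.45,-0.9,-0.22,0,0,-0.56],
])

```text
time_s: 5.3
position: [0.4717, 0.0193, 0.2411]
tcp_rot: [[1.0, 0.018, -0.003], [0.018, -1.0, -0.001], [-0.003, 0.001, -1.0]]
force: [0.3, 0.4, -1.8]
opening: 0.25
grasp_force: 30.0
```

```bash
python3 - <<'E'
from h import *
s=read_state();print(s['position'],s['force'],need([.5242,.1417,.24],17.9))
E
```

```text
[0.47169138 0.01934551 0.24110955] [ 0.2670522   0.37045803 -1.771541  ] [ 4.5560e-01 -1.0117e+00  7.5000e-03  1.0000e-04  1.8000e-03 -1.9650e-01]
```

Request:
drive_tool([
  [5,0.1,-0.25,0,0,0,-0.06],
  [5,0.25,-0.5,0,0,0,-0.13],
  [5,0.4,-0.75,0,0,0,-0.197],
  [5,0.456,-1,0,0,0,-0.197],
  [5,0.456,-1,0,0,0,-0.197],
  [5,0.456,-1,0,0,0,-0.197],
])

```text
time_s: 5.9
position: [0.5246, 0.1402, 0.2411]
tcp_rot: [[0.952, 0.308, -0.002], [0.308, -0.952, -0.001], [-0.002, 0.001, -1.0]]
force: [0.0, -0.9, -2.0]
opening: 0.249
grasp_force: 30.0
```

```bash
python3 - <<'E'
from h import *
s=read_state();print(s['position'],s['force'],need([.5242,.1417,.24],17.9))
t=cap('top','top2');c=cap('scene','scene2');w=cap('wrist','wrist2')
big=lambda c,x0,y0,x1,y1,k:cv2.resize(c['color'][y0:y1,x0:x1],None,fx=k,fy=k,interpolation=cv2.INTER_CUBIC)
o=np.zeros((600,800,3),np.uint8)
o[:360,:400]=big(t,205,140,405,320,2);o[:360,400:800]=big(c,190,150,390,330,2);o[360:,:320]=cv2.resize(w['color'],(320,240));cv2.imwrite('pics/v2.png',o)
E
```

```text
[0.52459749 0.14018588 0.241119  ] [ 1.55110916e-03 -9.16395861e-01 -1.97008260e+00] [ 0.0008 -0.013   0.0093  0.0004  0.0015  0.0002]
```

View pics/v2.png

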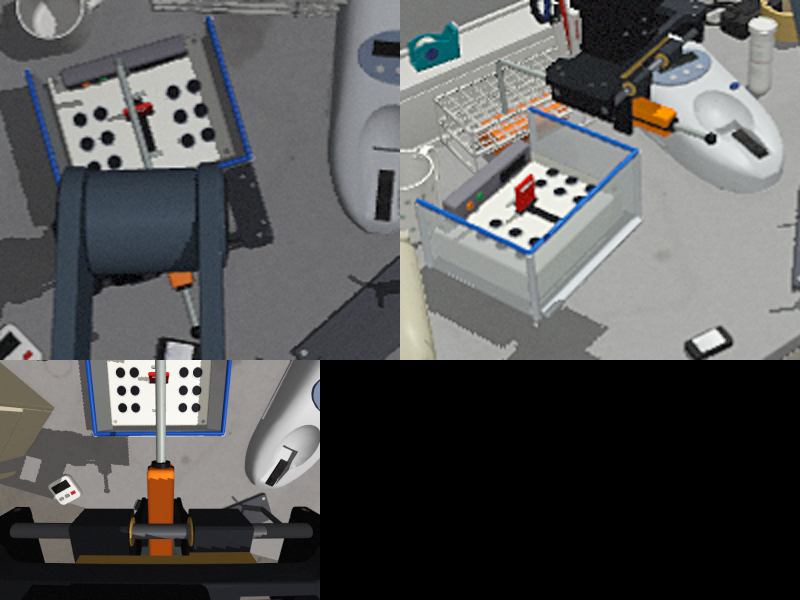

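The top view shows the rod end at crop (118,62), past the paddle. The scene view shows the leg hanging from (502,66), still well above the guard. The wrist view shows the rod centred over the paddle.

```bash
python3 - <<'E'
from m import *
L=lambda n:pickle.load(open('pics/%s.pkl'%n,'rb'))
t,s,w,t0,s0=L('top2'),L('scene2'),L('wrist2'),L('top0'),L('scene0')
G=np.array([.587,.162,0]);A=rz(17.9);wf=lambda P:(P-G)@A
# rod/leg by depth
def pts(c,roi):
    x0,y0,x1,y1=roi;uu,vv=np.meshgrid(np.arange(x0,x1),np.arange(y0,y1));uv=np.c_[uu.ravel(),vv.ravel()];return uv,wf(world(c,uv))
uv,q=pts(t,(245,160,285,220));k=(q[:,2]>.22)&(q[:,2]<.3);q=q[k];print('top rod x',q[:,0].min(),q[:,0].max(),np.polyfit(q[:,0],q[:,1],1),np.median(q[:,2]))
uv,q=pts(s,(235,175,262,205));k=(q[:,2]>.15)&(q[:,2]<.3)&(q[:,0]<.2)&(q[:,0]>.05);u=uv[k];q=q[k]
for z in np.arange(.17,.28,.01):
    j=abs(q[:,2]-z)<.005
    if j.any():print('leg z%.2f'%z,j.sum(),np.median(q[j],0).round(4),u[j].mean(0))
# wrist: blue front edge & red & rod lateral
mb=mask(w,100,125,(160,120,480,160),100,50);v,u=np.nonzero(mb);P=wf(plane(w,np.c_[u,v],.108));print('front edge wrist x=a*y+b',np.polyfit(P[:,1],P[:,0],1),P[:,1].min(),P[:,1].max())
mr=mask(w,170,8,(280,0,360,60));v,u=np.nonzero(mr);P=wf(plane(w,np.c_[u,v],.093));print('red wrist',P.min(0),P.max(0));
mr=mask(t0,170,8,(230,170,310,225));v,u=np.nonzero(mr);P=wf(plane(t0,np.c_[u,v],.093));print('red top',np.percentile(P,[5,50,95],axis=0))
uv,q=pts(w,(280,0,360,200));k=(q[:,2]>.24)&(q[:,2]<.28);q=q[k];print('rod wrist',q[:,0].min(),q[:,0].max(),np.polyfit(q[:,0],q[:,1],1),np.polyfit(q[:,0],q[:,2],1))
print('tcp',wf(read_state()['position']))
E
```

```text
top rod x 0.010974740110326313 0.11795439303340798 [-0.0019804  -0.00290445] 0.2626220585793897
leg z0.19 5 [ 0.1145 -0.0039  0.1913] [241.8 203.6]
leg z0.20 12 [ 0.1114 -0.0034  0.202 ] [242. 201.]
leg z0.21 12 [ 0.1127 -0.0021  0.2103] [241.         197.83333333]
leg z0.22 13 [ 0.1128 -0.0015  0.2203] [240.61538462 194.07692308]
leg z0.23 12 [ 0.1137 -0.0019  0.228 ] [240.   190.75]
leg z0.24 15 [ 0.1134 -0.0021  0.2391] [239.66666667 186.93333333]
leg z0.25 9 [ 1.138e-01 -2.000e-04  2.495e-01] [238.88888889 183.66666667]
leg z0.26 79 [ 0.0814 -0.0008  0.2618] [249.48101266 183.60759494]
leg z0.27 5 [0.0676 0.0014 0.266 ] [253.  184.2]
front edge wrist x=a*y+b [-0.00346148  0.00257664] -0.10996958744892989 0.11020137251523714
red wrist [ 0.08268199 -0.01554864  0.093     ] [0.09495678 0.016524   0.093     ]
red top [[ 0.08935352 -0.01489917  0.093     ]
 [ 0.09236355 -0.00039022  0.093     ]
 [ 0.09529793  0.01415273  0.093     ]]
rod wrist -0.011955363109283454 0.060896813964205994 [ 0.00579156 -0.00327978] [-0.0082423  0.2635745]
tcp [-0.06621526 -0.00257806  0.2415012 ]
```

Request:
drive_tool([
  [5,0,-0.02,0.15,0,0,0],
  [5,0,-0.02,0.35,0,0,0],
  [5,0,-0.02,0.55,0,0,0],
  [5,0,-0.02,0.75,0,0,0],
  [5,0,-0.02,0.9,0,0,0],
  [5,0,-0.02,0.95,0,0,0],
  [5,0,-0.02,0.95,0,0,0],
])

```text
time_s: 6.75
position: [0.5241, 0.1418, 0.1272]
tcp_rot: [[0.952, 0.306, -0.002], [0.306, -0.952, -0.0], [-0.002, -0.0, -1.0]]
force: [0.5, 1.1, -0.5]
opening: 0.249
grasp_force: 30.0
```

Request:
drive_tool([
  [5,0,0,0.05,0,0,0],
  [5,0,0,0.08,0,0,0],
  [5,0,0,0.08,0,0,0],
  [5,0,0,0.08,0,0,0],
])

```text
time_s: 7.15
position: [0.5248, 0.1427, 0.1185]
tcp_rot: [[0.951, 0.308, 0.001], [0.308, -0.951, 0.0], [0.001, 0.0, -1.0]]
force: [0.4, -0.3, -1.6]
opening: 0.249
grasp_force: 30.0
```

```bash
cat > look.py <<'E'
import sys
from m import *
G=np.array([.587,.162,0]);A=rz(17.9);wf=lambda P:(P-G)@A
s=read_state();print('t',s['time_s'],'tcp',wf(s['position']).round(4),'F warmer',(s['force']@A).round(2),'M',(s['moment']@A).round(3))
if len(sys.argv)>1:
    n=sys.argv[1];t=cap('top');c=cap('scene',n)
    for nm,cc,roi in(('top',t,(230,165,310,240)),('scene',c,(225,220,275,270))):
        m=mask(cc,170,8,roi)
        v,u=np.nonzero(m)
        if len(u):P=wf(plane(cc,np.c_[u,v],.093));print(nm,'red x',np.percentile(P[:,0],[2,50,98]).round(4))
    big=lambda c,x0,y0,x1,y1,k:cv2.resize(c['color'][y0:y1,x0:x1],None,fx=k,fy=k,interpolation=cv2.INTER_CUBIC)
    o=np.zeros((450,800,3),np.uint8);o[:450,:400]=big(t,225,150,325,262,4)[:450,:400] if 0 else cv2.resize(t['color'][150:262,225:325],(400,450));o[:,400:]=cv2.resize(c['color'][195:282,215:292],(400,450));cv2.imwrite('pics/%s_c.png'%n,o)
E
python3 look.py v3
```

```text
t 7.15 tcp [-0.0651  0.0007  0.1185] F warmer [ 0.32 -0.38 -1.6 ] M [-0.018  0.022 -0.019]
top red x [0.0852 0.0913 0.095 ]
scene red x [0.0613 0.0756 0.0939]
```

View pics/v3_c.png

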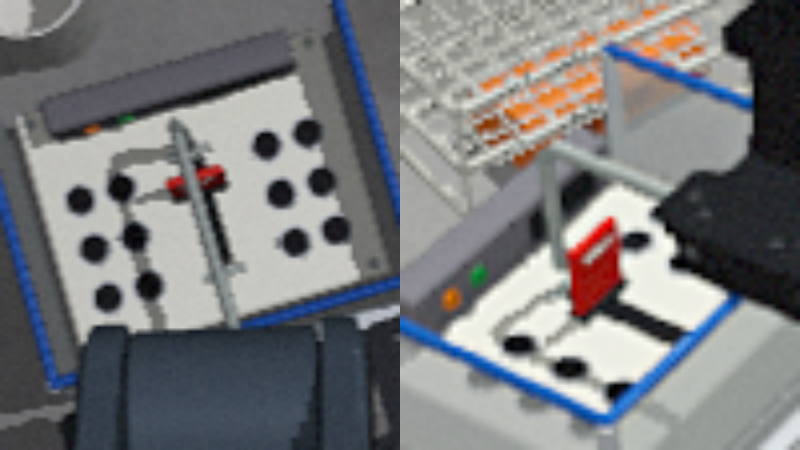

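Request:
drive_tool([
  [5,-0.05,0,0,0,0,0],
  [5,-0.1,0,0,0,0,0],
  [5,-0.13,0,0,0,0,0],
  [5,-0.17,0,0,0,0,0],
  [5,-0.21,0,0,0,0,0],
  [5,-0.25,0,0,0,0,0],
  [5,-0.29,0,0,0,0,0],
  [5,-0.29,0,0,0,0,0],
])

```text
time_s: 8.05
position: [0.4905, 0.1317, 0.1181]
tcp_rot: [[0.952, 0.307, -0.001], [0.307, -0.952, -0.0], [-0.001, -0.0, -1.0]]
force: [1.2, -0.2, -2.2]
opening: 0.249
grasp_force: 30.0
```

```bash
python3 look.py v4; python3 look.py
```

```text
t 8.05 tcp [-0.1012  0.0009  0.1181] F warmer [ 1.11 -0.56 -2.24] M [ 0.045 -0.183  0.052]
top red x [0.0663 0.0723 0.0756]
scene red x [0.0428 0.0575 0.0772]
t 8.15 tcp [-0.1011  0.0009  0.1181] F warmer [ 1.32 -0.1  -1.8 ] M [ 0.03  -0.012  0.035]
```

View pics/v4_c.png

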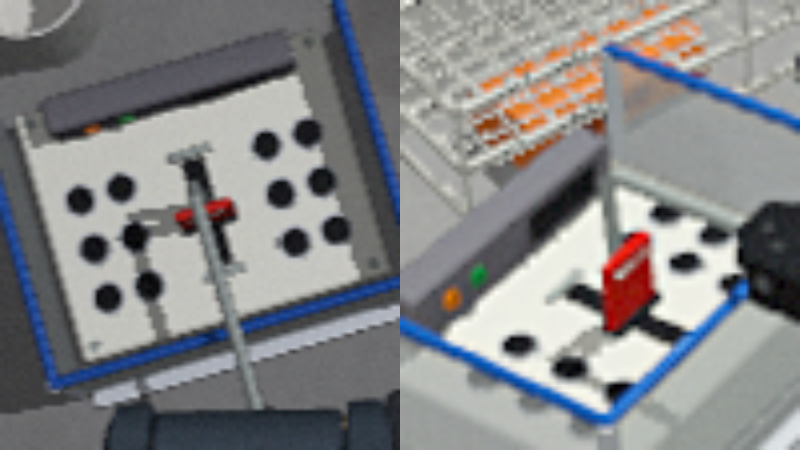

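Request:
drive_tool([
  [5,-0.02,0,0,0,0,0],
  [5,-0.04,0,0,0,0,0],
  [5,-0.06,0,0,0,0,0],
  [5,-0.08,0,0,0,0,0],
  [5,-0.09,0,0,0,0,0],
  [5,-0.09,0,0,0,0,0],
])

```text
time_s: 8.75
position: [0.4809, 0.1285, 0.1182]
tcp_rot: [[0.952, 0.308, -0.001], [0.308, -0.952, -0.0], [-0.001, -0.0, -1.0]]
force: [2.2, 0.9, -1.8]
opening: 0.25
grasp_force: 30.0
```

```bash
python3 look.py v5
```

```text
t 8.75 tcp [-0.1112  0.0008  0.1182] F warmer [ 2.37  0.23 -1.81] M [ 0.068 -0.299  0.014]
top red x [0.0564 0.0625 0.0658]
scene red x [0.0335 0.0479 0.0665]
```

Request:
drive_tool([
  [5,-0.005,0,0,0,0,0],
  [5,-0.01,0,0,0,0,0],
  [5,-0.015,0,0,0,0,0],
  [5,-0.02,0,0,0,0,0],
])

```text
time_s: 9.25
position: [0.4791, 0.1279, 0.1182]
tcp_rot: [[0.952, 0.308, 0.0], [0.308, -0.952, 0.0], [0.0, 0.0, -1.0]]
force: [2.7, 1.5, -2.4]
opening: 0.247
grasp_force: 30.0
```

Request:
drive_tool([
  [5,-0.004,0,0,0,0,0],
  [5,-0.008,0,0,0,0,0],
])

```text
time_s: 9.45
position: [0.478, 0.1276, 0.1181]
tcp_rot: [[0.952, 0.308, 0.0], [0.308, -0.952, -0.0], [0.0, 0.0, -1.0]]
force: [2.6, 2.2, -1.9]
opening: 0.248
grasp_force: 30.0
```

Request:
drive_tool([
  [5,-0.003,0,0,0,0,0],
  [5,-0.006,0,0,0,0,0],
])

```text
time_s: 9.65
position: [0.4774, 0.1274, 0.1182]
tcp_rot: [[0.952, 0.308, 0.0], [0.308, -0.952, -0.0], [0.0, 0.0, -1.0]]
force: [2.3, 1.0, -2.7]
opening: 0.251
grasp_force: 30.0
```

Request:
drive_tool([
  [5,-0.003,0,0,0,0,0],
  [5,-0.006,0,0,0,0,0],
])

```text
time_s: 9.85
position: [0.4771, 0.1272, 0.1182]
tcp_rot: [[0.952, 0.308, 0.001], [0.308, -0.952, 0.0], [0.001, 0.0, -1.0]]
force: [4.7, 1.3, -3.4]
opening: 0.25
grasp_force: 30.0
```

Request:
drive_tool([
  [5,-0.003,0,0,0,0,0],
  [5,-0.003,0,0,0,0,0],
])

```text
time_s: 10.05
position: [0.4771, 0.1271, 0.1183]
tcp_rot: [[0.952, 0.307, 0.002], [0.307, -0.952, 0.0], [0.002, 0.0, -1.0]]
force: [4.9, 2.3, -2.6]
opening: 0.251
grasp_force: 30.0
```

```bash
python3 look.py v6
```

```text
t 10.05 tcp [-0.1153  0.0006  0.1183] F warmer [ 5.34  0.73 -2.56] M [ 0.084 -0.711  0.068]
top red x [0.0528 0.0586 0.0874]
scene red x [0.0294 0.0431 0.0604]
```

Request:
drive_tool([
  [5,-0.004,0,0,0,0,0],
  [5,-0.004,0,0,0,0,0],
])

```text
time_s: 10.35
position: [0.4772, 0.127, 0.1184]
tcp_rot: [[0.952, 0.307, 0.003], [0.307, -0.952, 0.0], [0.003, 0.001, -1.0]]
force: [5.9, 2.3, -4.3]
opening: 0.248
grasp_force: 30.0
```

Request:
drive_tool([
  [5,-0.004,0,0,0,0,0],
  [5,-0.004,0,0,0,0,0],
])

```text
time_s: 10.55
position: [0.4773, 0.1269, 0.1184]
tcp_rot: [[0.952, 0.307, 0.004], [0.307, -0.952, 0.0], [0.004, 0.001, -1.0]]
force: [6.5, 2.4, -4.9]
opening: 0.249
grasp_force: 30.0
```

Request:
drive_tool([
  [5,-0.004,0,0,0,0,0],
  [5,-0.008,0,0,0,0,0],
  [5,-0.008,0,0,0,0,0],
])

```text
time_s: 10.85
position: [0.4773, 0.1268, 0.1186]
tcp_rot: [[0.952, 0.307, 0.006], [0.307, -0.952, 0.001], [0.006, 0.001, -1.0]]
force: [6.8, 3.0, -4.8]
opening: 0.25
grasp_force: 30.0
```

Request:
drive_tool([
  [5,-0.004,0,0,0,0,0],
  [5,-0.008,0,0,0,0,0],
  [5,-0.008,0,0,0,0,0],
])

```text
time_s: 11.15
position: [0.4773, 0.1266, 0.1187]
tcp_rot: [[0.952, 0.307, 0.008], [0.307, -0.952, 0.001], [0.008, 0.002, -1.0]]
force: [8.0, 4.0, -5.4]
opening: 0.247
grasp_force: 30.0
```

Request:
drive_tool([
  [5,-0.004,0,0,0,0,0],
  [5,-0.008,0,0,0,0,0],
  [5,-0.008,0,0,0,0,0],
])

```text
time_s: 11.45
position: [0.4773, 0.1264, 0.1188]
tcp_rot: [[0.952, 0.307, 0.01], [0.307, -0.952, 0.001], [0.01, 0.002, -1.0]]
force: [10.2, 3.5, -5.8]
opening: 0.251
grasp_force: 30.0
```

Request:
drive_tool([
  [5,0,0,0,0,0,0],
  [5,0,0,0,0,0,0],
  [5,0,0,0,0,0,0],
  [5,0,0,0,0,0,0],
])

```text
time_s: 11.85
position: [0.4774, 0.1264, 0.1189]
tcp_rot: [[0.952, 0.307, 0.01], [0.307, -0.952, 0.001], [0.01, 0.002, -1.0]]
force: [10.4, 3.9, -6.4]
opening: 0.248
grasp_force: 30.0
```

Request:
drive_tool([
  [5,0,0,0,0,0,0],
  [5,0,0,0,0,0,0],
  [5,0,0,0,0,0,0],
  [5,0,0,0,0,0,0],
  [5,0,0,0,0,0,0],
  [5,0,0,0,0,0,0],
  [5,0,0,0,0,0,0],
  [5,0,0,0,0,0,0],
])

```text
time_s: 12.65
position: [0.4774, 0.1263, 0.1189]
tcp_rot: [[0.952, 0.307, 0.01], [0.307, -0.952, 0.001], [0.01, 0.002, -1.0]]
force: [9.8, 2.9, -6.2]
opening: 0.25
grasp_force: 30.0
```

Request:
drive_tool([
  [5,0,0,0,0,0,0],
  [5,0,0,0,0,0,0],
  [5,0,0,0,0,0,0],
  [5,0,0,0,0,0,0],
  [5,0,0,0,0,0,0],
  [5,0,0,0,0,0,0],
  [5,0,0,0,0,0,0],
  [5,0,0,0,0,0,0],
])

```text
time_s: 13.45
position: [0.4774, 0.1263, 0.1189]
tcp_rot: [[0.952, 0.307, 0.01], [0.307, -0.952, 0.001], [0.01, 0.002, -1.0]]
force: [9.6, 4.6, -6.5]
opening: 0.248
grasp_force: 30.0
```

Request:
drive_tool([
  [5,0,0,0,0,0,0],
  [5,0,0,0,0,0,0],
  [5,0,0,0,0,0,0],
  [5,0,0,0,0,0,0],
])

```text
time_s: 13.85
position: [0.4773, 0.1263, 0.1189]
tcp_rot: [[0.952, 0.307, 0.01], [0.307, -0.952, 0.001], [0.01, 0.002, -1.0]]
force: [8.8, 3.2, -5.7]
opening: 0.252
grasp_force: 30.0
```

```bash
python3 look.py v7
```

```text
t 13.85 tcp [-0.1153 -0.0002  0.1189] F warmer [ 9.4   0.36 -5.69] M [ 0.11  -1.566  0.019]
top red x [0.0528 0.0584 0.0614]
scene red x [0.0294 0.044  0.1526]
```

View pics/v7_c.png

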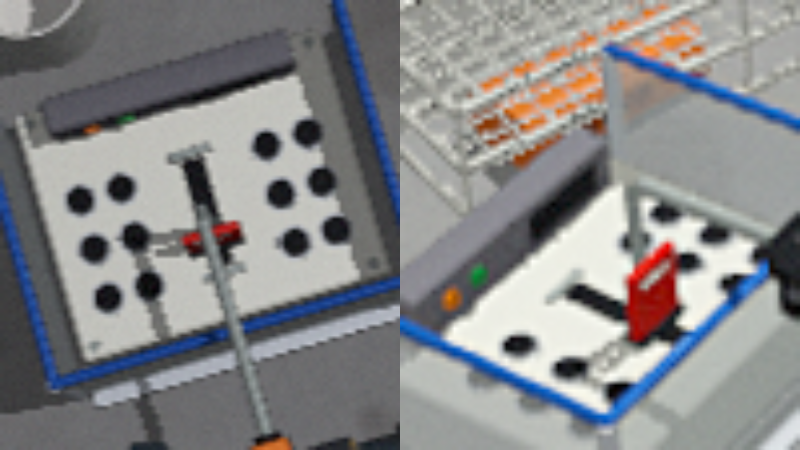

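The paddle's back face is at warmer x≈61–62 mm, which is the stop. The pull was held for over two seconds at about 9.5–11 N. Next I'll ease forward and lift out.

Request:
drive_tool([
  [5,0.02,0,0,0,0,0],
  [5,0.04,0,0,0,0,0],
  [5,0.08,0,0,0,0,0],
  [5,0.12,0,0,0,0,0],
  [5,0.14,0,0,0,0,0],
  [5,0.14,0,0,0,0,0],
])

```text
time_s: 14.55
position: [0.4885, 0.131, 0.118]
tcp_rot: [[0.951, 0.308, -0.001], [0.308, -0.951, -0.0], [-0.001, -0.0, -1.0]]
force: [-0.9, -0.4, -1.3]
opening: 0.251
grasp_force: 30.0
```

Request:
drive_tool([
  [5,0,0,-0.1,0,0,0],
  [5,0,0,-0.3,0,0,0],
  [5,0,0,-0.6,0,0,0],
  [5,0,0,-0.9,0,0,0],
  [5,0,0,-1,0,0,0],
  [5,0,0,-1,0,0,0],
  [5,0,0,-1,0,0,0],
])

```text
time_s: 15.25
position: [0.4879, 0.1309, 0.2383]
tcp_rot: [[0.952, 0.308, -0.001], [0.308, -0.952, -0.0], [-0.001, -0.0, -1.0]]
force: [1.3, 0.4, -2.2]
opening: 0.25
grasp_force: 30.0
```

```bash
python3 look.py v8; python3 - <<'E'
from m import *
G=np.array([.587,.162,0]);A=rz(17.9);wf=lambda P:(P-G)@A
w=cap('wrist','w8');s=pickle.load(open('pics/v8.pkl','rb'))
def pts(c,roi):
    x0,y0,x1,y1=roi;uu,vv=np.meshgrid(np.arange(x0,x1),np.arange(y0,y1));uv=np.c_[uu.ravel(),vv.ravel()];return uv,wf(world(c,uv))
uv,q=pts(w,(280,0,360,200));k=(q[:,2]>.23)&(q[:,2]<.29)&(abs(q[:,1])<.02);q=q[k];print('rod wrist',q[:,0].min(),q[:,0].max(),np.polyfit(q[:,0],q[:,1],1),np.polyfit(q[:,0],q[:,2],1))
uv,q=pts(s,(235,170,300,235));k=(q[:,2]>.15)&(q[:,2]<.28)&(q[:,0]<.12)&(q[:,0]>.0)&(abs(q[:,1])<.015);q=q[k]
for z in np.arange(.17,.28,.01):
    j=abs(q[:,2]-z)<.005
    if j.any():print('leg z%.2f'%z,j.sum(),np.median(q[j],0).round(4))
S=read_state();print(S['tcp_rot'].round(4))
E
```

```text
t 15.25 tcp [-0.1039  0.0009  0.2383] F warmer [ 1.38 -0.02 -2.18] M [ 0.065  0.048 -0.002]
top red x [0.0527 0.0582 0.0619]
scene red x [0.0293 0.0431 0.0604]
rod wrist -0.05021717967171355 0.02293589846093155 [0.00901217 0.00057238] [-0.01548099  0.25829005]
leg z0.18 10 [0.0744 0.0004 0.181 ]
leg z0.19 8 [0.0729 0.0018 0.1897]
leg z0.20 15 [0.0735 0.0017 0.1988]
leg z0.21 10 [0.0748 0.0012 0.2068]
leg z0.22 15 [0.0742 0.0021 0.2191]
leg z0.23 13 [0.0737 0.0029 0.2294]
leg z0.24 13 [0.0752 0.0021 0.2407]
leg z0.25 25 [0.0612 0.003  0.2528]
leg z0.26 84 [0.0342 0.0027 0.2578]
[[ 9.515e-01  3.076e-01 -3.300e-03]
 [ 3.076e-01 -9.515e-01 -2.000e-04]
 [-3.100e-03 -9.000e-04 -1.000e+00]]
```

```bash
python3 - <<'E'
from h import *
print(need([.465,.019,.24],0))
E
```

```text
[-4.656e-01  8.298e-01 -2.490e-02 -2.000e-04  2.200e-03  2.084e-01]
```

Request:
drive_tool([
  [5,-0.1,0.2,-0.02,0,0,0.05],
  [5,-0.2,0.4,-0.02,0,0,0.11],
  [5,-0.35,0.6,-0.02,0,0,0.17],
  [5,-0.45,0.8,-0.02,0,0,0.208],
  [5,-0.466,0.83,-0.02,0,0,0.208],
  [5,-0.466,0.83,-0.02,0,0,0.208],
])

```text
time_s: 16.0
position: [0.4657, 0.0187, 0.2398]
tcp_rot: [[1.0, -0.001, -0.002], [-0.001, -1.0, 0.001], [-0.002, -0.001, -1.0]]
force: [-0.3, 0.4, -0.1]
opening: 0.248
grasp_force: 30.0
```

```bash
python3 - <<'E'
from h import *
print(need([.4307,-.093,.22],-47.1))
E
```

```text
[-0.2908  0.9308  0.1648 -0.      0.0013  0.5476]
```

Request:
drive_tool([
  [5,-0.05,0.2,0,0,0,0.08],
  [5,-0.1,0.4,0,0,0,0.17],
  [5,-0.2,0.6,0,0,0,0.25],
  [5,-0.29,0.8,0,0,0,0.34],
  [5,-0.29,0.93,0.08,0,0,0.42],
  [5,-0.29,0.93,0.16,0,0,0.5],
  [5,-0.29,0.93,0.16,0,0,0.548],
  [5,-0.29,0.93,0.16,0,0,0.548],
])

```text
time_s: 16.8
position: [0.4314, -0.0916, 0.2207]
tcp_rot: [[0.682, -0.731, -0.001], [-0.731, -0.682, 0.001], [-0.002, 0.0, -1.0]]
force: [0.6, -0.8, -2.2]
opening: 0.248
grasp_force: 30.0
```

Request:
drive_tool([
  [5,0,0,0,0,0,0],
  [5,0,0,0,0,0,0],
])

```text
time_s: 17.0
position: [0.4317, -0.092, 0.2214]
tcp_rot: [[0.683, -0.73, 0.0], [-0.73, -0.683, 0.0], [0.0, -0.0, -1.0]]
force: [0.2, 0.2, -1.5]
opening: 0.246
grasp_force: 30.0
```

```bash
python3 - <<'E'
from h import *
print(need([.4307,-.093,.116],-47.1),need([.4307,-.093,.0955],-47.1)); c=cap('scene','s9'); cv2.imwrite('pics/s9c.png',cv2.resize(c['color'][120:320,340:480],(420,600)))
E
```

```text
[ 0.000e+00  1.170e-02  8.785e-01 -2.000e-04 -1.000e-04  2.000e-03] [-0.0000e+00  1.1700e-02  1.0493e+00 -2.0000e-04 -1.0000e-04  2.0000e-03]
```

View pics/s9c.png

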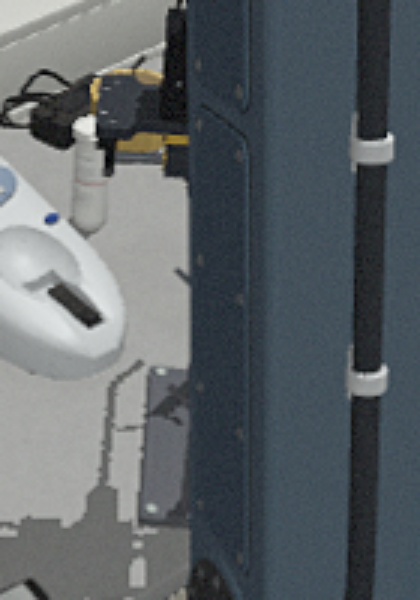

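The arm hides the hook in this view, so I'll lower it by the recorded grasp pose and watch the force.

Request:
drive_tool([
  [5,0,0.01,0.2,0,0,0],
  [5,0,0.01,0.45,0,0,0],
  [5,0,0.01,0.7,0,0,0],
  [5,0,0.01,0.85,0,0,0],
  [5,0,0.01,0.9,0,0,0],
  [5,0,0.01,0.95,0,0,0],
  [5,0,0.01,0.98,0,0,0],
  [5,0,0.01,0.98,0,0,0],
])

```text
time_s: 17.85
position: [0.4309, -0.0935, 0.104]
tcp_rot: [[0.681, -0.732, 0.001], [-0.732, -0.681, -0.0], [0.001, -0.0, -1.0]]
force: [-0.6, 1.5, -2.4]
opening: 0.254
grasp_force: 30.0
```

Request:
drive_tool([
  [5,0,0,0.03,0,0,0],
  [5,0,0,0.05,0,0,0],
  [5,0,0,0.05,0,0,0],
])

```text
time_s: 18.15
position: [0.4305, -0.0934, 0.0978]
tcp_rot: [[0.681, -0.732, 0.0], [-0.732, -0.681, -0.0], [0.0, -0.0, -1.0]]
force: [0.4, 0.2, -1.0]
opening: 0.251
grasp_force: 30.0
```

Request:
drive_tool([
  [5,0,0,0.01,0,0,0],
  [5,0,0,0.015,0,0,0],
  [5,0,0,0.015,0,0,0],
])

```text
time_s: 18.45
position: [0.4308, -0.0935, 0.0961]
tcp_rot: [[0.681, -0.732, 0.001], [-0.732, -0.681, -0.0], [0.001, -0.0, -1.0]]
force: [-0.2, 0.2, -0.3]
opening: 0.247
grasp_force: 30.0
```

Request:
drive_tool([
  [5,0,0,0.008,0,0,0],
  [5,0,0,0.008,0,0,0],
])

```text
time_s: 18.65
position: [0.4312, -0.0933, 0.0953]
tcp_rot: [[0.681, -0.732, 0.002], [-0.732, -0.681, -0.0], [0.001, -0.001, -1.0]]
force: [1.6, 2.6, 1.8]
opening: 0.253
grasp_force: 30.0
```

Request:
drive_tool([
  [5,0,-0.004,0.003,0,0,0],
  [40,0,-0.004,0.003,0,0,0],
  [60,0,-0.004,0.003,0,0,0],
  [60,0,-0.004,0.003,0,0,0],
  [60,0,-0.004,0.003,0,0,0],
  [60,0,-0.004,0.003,0,0,0],
  [60,0,-0.004,0.003,0,0,0],
  [60,0,-0.004,0.003,0,0,0],
])

```text
time_s: 19.45
position: [0.4308, -0.0931, 0.0946]
tcp_rot: [[0.681, -0.732, -0.0], [-0.732, -0.681, 0.0], [-0.0, 0.0, -1.0]]
force: [-0.4, -0.2, -0.4]
opening: 0.678
grasp_force: 0.0
```

Request:
drive_tool([
  [60,0,0,0,0,0,0],
  [60,0,0,-0.2,0,0,0],
  [60,0,0,-0.5,0,0,0],
  [60,0,0,-0.9,0,0,0],
  [60,0,0,-1,0,0,0],
  [60,0,0,-1,0,0,0],
])

```text
time_s: 20.05
position: [0.4323, -0.0937, 0.2169]
tcp_rot: [[0.681, -0.732, 0.006], [-0.732, -0.681, -0.003], [0.006, -0.002, -1.0]]
force: [0.1, -0.5, -0.1]
opening: 0.686
grasp_force: 0.0
```

Request:
drive_tool([
  [60,0,0,-0.4,0,0,0],
  [60,0,0,-0.7,0,0,0],
  [60,0,0,-0.7,0,0,0],
  [60,0,0,-0.7,0,0,0],
])

```text
time_s: 20.45
position: [0.4303, -0.0928, 0.2978]
tcp_rot: [[0.681, -0.732, -0.001], [-0.732, -0.681, 0.001], [-0.001, 0.0, -1.0]]
force: [-0.4, -0.2, -0.5]
opening: 0.687
grasp_force: 0.0
```

```bash
python3 - <<'E'
from m import *
w=cap('wrist','w10');t=cap('top','t10');s=cap('scene','s10')
mw=mask(w,5,22,(270,120,370,300));r=fit([.43,-.0935,.115,-47],[(w,mw)],box(.1,.022,.026));print(r.x,r.fun)
v,u=np.nonzero(mw);W=world(w,np.c_[u,v]);print('z top',np.percentile(W[:,2],[5,50,95]))
p=[.430,-.0935,.1145];q=(W-p)@rz(-47.1);k=abs(q[:,2])<.03;print('ends x',np.percentile(q[k,0],[1,99]),'y',np.median(q[k,1]),'slope',np.polyfit(q[k,0],q[k,2],1))
o=np.zeros((480,800,3),np.uint8);o[:,:400]=cv2.resize(w['color'][:384,160:480],(400,480));o[:,400:]=cv2.resize(t['color'][140:344,200:370],(400,480));cv2.imwrite('pics/v10.png',o)
G=np.array([.587,.162,0]);m=mask(t,170,8,(230,165,310,240));v,u=np.nonzero(m);print('red',np.percentile(((plane(t,np.c_[u,v],.093)-G)@rz(17.9))[:,0],[2,50,98]))
E
```

```text
[  0.42905951  -0.09138014   0.10732074 -47.46261615] 0.0316196542311192
z top [0.12463681 0.12725841 0.12863224]
ends x [-0.04748939  0.04992272] y 0.0006796008897461146 slope [-0.00756071  0.01262948]
red [0.05247362 0.05825569 0.06173679]
```

View pics/v10.png

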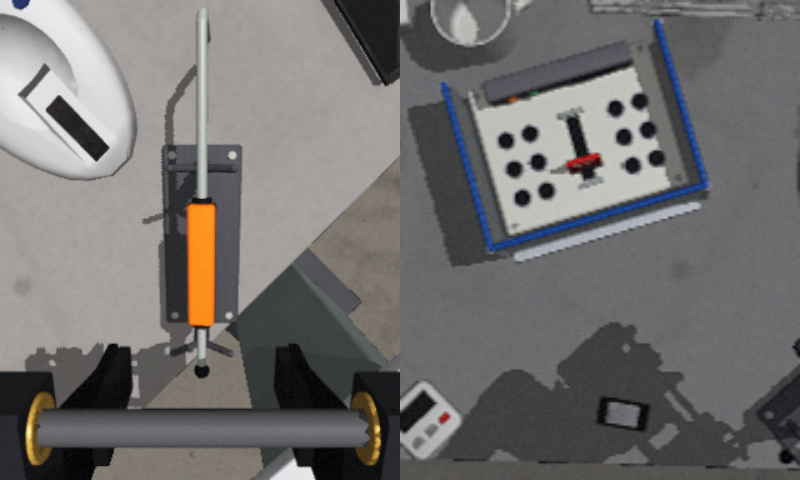

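The hook is seated in both forks, matching its original pose (top of handle z = 0.127, same axis). The paddle is at its stop, and the bystanders in view (timer and sachet) are where they were.

```bash
python3 -c "
from rig import order
print(order.hand_in())"
```

```text
the job is handed in; nothing more can be done
None
```

I handed the job in at about 20.6 s of the 64 s allowed, with no verdict returned: the hook drew the switch to its stop and held it there for over 2 s at 9.4–11.1 N (spot readings), then I laid it back in both forks, leg down.

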